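# Set out the condiment tins on the food boat

### The arm

A 6-joint arm with a two-finger parallel gripper is mounted at the origin on the work surface. World frame = base frame: x ahead of the robot, y to its left, z up, the work surface at z = 0. Lengths are in m, angles in degrees, forces in N, time in s.
With the tool pointing down it reaches from about 0.25 to 0.725 m from the base axis. Payload 9.7 kg.
Tool frame: the origin (TCP) lies midway between the tips of the shut fingers; the grasp point (between the pads) lies 19 mm behind it (bot.pinch_z is the distance from the TCP to the grasp point, in m); z points along the fingers, y is the line along which they close (so a half turn about z gives the same grasp; the last joint's range is limited). The gripper opens to 85 mm and grips with 20 to 120 N. Pads are 22 mm wide; open, the fingers measure 114 mm over their backs; the gripper's body (76 mm by 85 mm) begins 54 mm behind the grasp point. The pads swing forward as they close: fully open they stand 13 mm farther back than shut.
Start: joints at [0, 4.979, 10.078, 95.1, 0, 90], TCP at [0.55, -0, 0.231] pointing down, gripper open.
Joint ranges: [-179.16, 179.16], [-48.56, 103.87], [-65.8, 70.77], [-126.05, 130.52], [-82.76, 87.17], [-180, 180]. Speed limits (degrees/s): [127.2, 127.2, 147.25, 180, 180, 180].

### API

Orientations are given as [roll, pitch, yaw] about the fixed x, y, z axes, in that order (R = Rz(yaw) Ry(pitch) Rx(roll)).
In Python, from workcell import sensors, camera, ticket, bot gives the robot as it stands.
- The arm moves only by the shell command python3 -m handwheel 'ROWS' [FORCE]. ROWS is a JSON object of lists of equal length, an entry for each row: "gripper": the opening, from -1 (shut) to 1 (fully open); "slide": the shift along the tool's x, y, z in mm, a list of three; "yaw": the turn about the tool's z in rad. A call has 1 to 8 rows; each row shifts and turns the commanded pose from where the row before left it, along the tool's axes as they then stand; what a row does not reach is not made up. A row lasts 1/12 s, in which the tool goes at most 41.7 mm and 7.16 degrees, less where a joint would pass 70% of its speed; a pose out of reach is approached as far as the arm can. A call is refused whole if a number of a shift passes 41.7 or a number of a turn 0.125, either way. A call with a gripper value outside its range is refused whole. The fingers move at their own pace and stop on an object; FORCE is the grip in N (left out, the last holds). Time passes only in rows, so rows that do not move let the fingers close. It gives the time, the measured TCP pose, the force, the opening and the grip force at its end, in the units of the state.
- sensors.get_obs(): the state, without advancing time (a new reading comes with each control period).
- camera(name): name is "scene" or "side" or "wrist"; returns a dict with "img" (400x640x3 uint8, red, green, blue), "fx", "fy", "cx", "cy" (pixels), "R" (3x3) and "t" (3): a world point X has camera coordinates R X + t. Camera axes: x right, y down, z forward; pixel columns grow to the right and rows downward; lengths in m; the calibration is good to about 2 mm. The wrist camera is an equidistant fisheye: a pixel r from the principal point sees the ray r / f radians off the axis. A picture is of the moment at which its call begins. There is no depth.
- ticket.job_done(): hands the job in; it is judged then, once.
The state is a dict: "time": time; "q": joint angles; "qd": joint speeds; "joint_efforts": joint torques, N m; "ee_pos": TCP position; "tcp_rot": TCP orientation; "wrist_force": force on the tool from outside, world axes, zero at the start; "torque": the same for the moment, N m; "opening": finger opening in m; "grasp_force": force on a finger pad.
Only numpy, scipy, OpenCV 4.12 (cv2) and the standard library are available. Lean on these libraries where they do the work, as an engineer would, in place of code of your own. Each camera call takes 0.05 s, during which the arm holds its last target. There are 200 camera calls.

### The job

Open the stall for the day: take the stack of lidded condiment tins apart and put each of the four tins, the one standing by itself included, into the wooden tray that matches its shape and size, flat on the tray's floor inside the rim. Keep the tins upright all the time, for they are full, and leave the sauce bottle and the pickle jar where they stand.

Things in the scene. Friction and masses are not known exactly. Their poses are not given: they have to be found in the camera images.
- wide_round_tin: Wide round condiment tin, diameter 66, height 40 mm, about 260 g. Loose. Steel, with a flat lid that stays on (dark edge, bright middle, flush); nothing in it moves. Origin: centre of the underside; z up to the lid. At the start it stands on the worktop: either alone or as the bottom of the stack.
- square_tin: Square condiment tin, 60 x 60, height 40 mm, about 260 g; x and y axes square to its sides. Loose. Steel, with a flat lid that stays on (dark edge, bright middle, flush); nothing in it moves. Origin: centre of the underside; z up to the lid. At the start it stands on the worktop: the bottom of the stack if the wide round tin stands alone, else alone.
- oblong_tin: Oblong condiment tin, 56 (along its x) x 34 (along its y), height 34 mm, about 140 g. Loose. Steel, with a flat lid that stays on (dark edge, bright middle, flush); nothing in it moves. Origin: centre of the underside; z up to the lid. At the start it is the middle of the stack, lying on the lid of the bottom tin.
- small_round_tin: Small round condiment tin, diameter 32, height 32 mm, about 70 g. Loose. Steel, with a flat lid that stays on (dark edge, bright middle, flush); nothing in it moves. Origin: centre of the underside; z up to the lid. At the start it is the top of the stack, on the lid of the oblong tin.
- wide_round_seat: Shallow round tray for the wide round tin, inside diameter 82 mm (8 mm play all round). Fixed to the top. Wooden: dark floor, light rim. Origin: centre of the underside, on the worktop; the floor that the tin stands on is 2 mm above it, the rim's top 7 mm above it, the rim 4 mm thick.
- square_seat: Shallow square tray for the square tin, inside 76 x 76 mm (8 mm play on each side), sides along its x and y axes; turned up to 0.5 rad from the world's axes. Fixed to the top. Wooden: dark floor, light rim. Origin: centre of the underside, on the worktop; the floor that the tin stands on is 2 mm above it, the rim's top 7 mm above it, the rim 4 mm thick.
- oblong_seat: Shallow oblong tray for the oblong tin, inside 72 (along its x) x 50 mm (along its y) (8 mm play on each side), so the tin must be turned to its long side; turned up to 0.5 rad from the world's axes. Fixed to the top. Wooden: dark floor, light rim. Origin: centre of the underside, on the worktop; the floor that the tin stands on is 2 mm above it, the rim's top 7 mm above it, the rim 4 mm thick.
- small_round_seat: Shallow round tray for the small round tin, inside diameter 48 mm (8 mm play all round). Fixed to the top. Wooden: dark floor, light rim. Origin: centre of the underside, on the worktop; the floor that the tin stands on is 2 mm above it, the rim's top 7 mm above it, the rim 4 mm thick.
- sauce_bottle: Bystander: amber glass sauce bottle with a white cap, diameter 58, height 170 mm, loose, standing. Origin: centre of its underside. Not to be disturbed.
- pickle_jar: Bystander: green glass pickle jar with a brass lid, diameter 56, height 65 mm, loose, standing between the two groups of tins. Origin: centre of its underside. Not to be disturbed.
Not all that is in view belongs to the job. What is shaped like the small_round_seat but yellow is not meant.

How it is judged (in metres and radians):
At the end, for the whole second after the job is handed in: Every tin stands in the tray of its own shape and size: centre within 12 mm of the tray's centre, underside on the tray's floor (not on the rim: less than 4.5 mm above the tray's underside), tilted less than 0.08 rad, and at rest (below 0.02 m/s) (horizontal distance between wide_round_tin and wide_round_seat below 0.012 m and z of wide_round_tin in the frame of wide_round_seat between -0.001 and 0.0045 m and angle between each of wide_round_tin, square_tin, oblong_tin, small_round_tin's own z axis and vertical below 0.08 rad and linear speed of each of wide_round_tin, square_tin, oblong_tin, small_round_tin below 0.02 m/s and horizontal distance between square_tin and square_seat below 0.012 m and z of square_tin in the frame of square_seat between -0.001 and 0.0045 m and horizontal distance between oblong_tin and oblong_seat below 0.012 m and z of oblong_tin in the frame of oblong_seat between -0.001 and 0.0045 m and horizontal distance between small_round_tin and small_round_seat below 0.012 m and z of small_round_tin in the frame of small_round_seat between -0.001 and 0.0045 m); the robot touches nothing.
It fails at once if a tin is tipped (more than 35 degrees) (angle between any of wide_round_tin, square_tin, oblong_tin, small_round_tin's own z axis and vertical above 0.61 rad).
It fails at once if the sauce bottle is pushed away (more than 30 mm) or tipped (more than 25 degrees) (distance of sauce_bottle from where it was at the start of the episode above 0.03 m or angle between sauce_bottle's own z axis and vertical above 0.44 rad).
It fails at once if the pickle jar is pushed away (more than 30 mm) or tipped (more than 25 degrees) (distance of pickle_jar from where it was at the start of the episode above 0.03 m or angle between pickle_jar's own z axis and vertical above 0.44 rad).
It also fails if it takes over 102 s, if anything falls off the work surface, if the arm or the gripper's body presses on something with over 40 N, if the wrist force passes 120 N, or if a joint passes its speed limit or range.

## Working session

There is one attempt and no reset: what is moved stays moved. The work goes in short steps, Python scripts to look and compute and a shell command to move; the robot and the scene stay as the last step left them, time stands still between calls to the robot, and variables do not carry over. Pictures are saved under pics/ and viewed, at most 17 in all, crops included, and the job is handed in when it is done.

```bash
ls; mkdir -p pics; python3 - <<'E'
from workcell import sensors,camera,bot
import cv2,numpy as np
for n in ("scene","side","wrist"):
    c=camera(n); cv2.imwrite(f"pics/{n}0.png",c["img"][:,:,::-1]); np.savez(f"pics/{n}0.npz",**c)
    print(n,c["fx"],c["fy"],c["cx"],c["cy"],np.round(-c["R"].T@c["t"],3),np.round(c["R"],3).tolist())
print(sensors.get_obs(),bot.pinch_z)
E
```

```text
pics
scene 519.610750168978 519.610750168978 311.29339654060584 197.19879041645547 [1.406 0.504 0.998] [[-0.499, 0.866, 0.021], [0.61, 0.368, -0.702], [-0.616, -0.337, -0.712]]
side 361.5878399561954 361.5878399561954 323.8262131075202 205.12562675355326 [ 0.303 -0.497  0.611] [[0.875, -0.484, -0.004], [-0.322, -0.577, -0.751], [0.361, 0.658, -0.661]]
wrist 309.70691628693146 309.70691628693146 322.1861057859182 201.08626455894998 [0.549 0.074 0.373] [[1.0, -0.001, -0.002], [-0.0, -0.957, 0.291], [-0.002, -0.291, -0.957]]
{'time': 0.15, 'q': array([-8.35505703e-04,  5.00545374e+00,  1.00449131e+01,  9.51020277e+01,
       -7.62834387e-04,  9.00007462e+01]), 'qd': array([ 0.01182703, -0.13224306,  0.1262679 ,  0.00257588, -0.04575824,
       -0.02201311]), 'joint_efforts': array([-3.04631758e-03, -5.20762289e+01,  4.65044117e+01,  1.38444663e-02,
       -2.16874664e-04, -1.82086734e-05]), 'ee_pos': array([ 5.49808615e-01, -1.18119701e-05,  2.30730939e-01]), 'tcp_rot': array([-1.79937432e+02,  7.63648787e-04,  8.99984191e+01]), 'wrist_force': array([-0.21566222,  0.14510258, -0.41300711]), 'torque': array([0.04397498, 0.02914328, 0.02225749]), 'grasp_force': 0.0, 'opening': 0.08527874995669917} 0.0187
```

View pics/scene0.png

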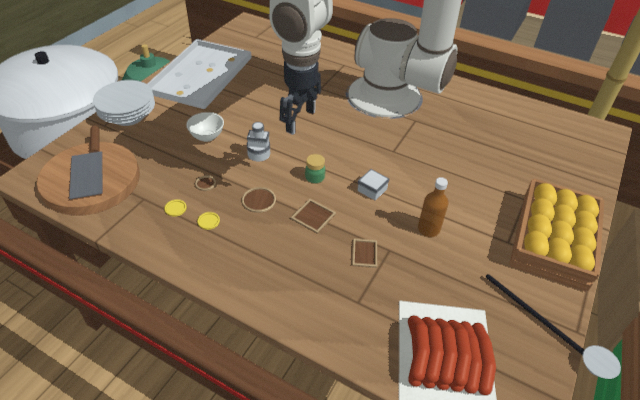

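View pics/side0.png

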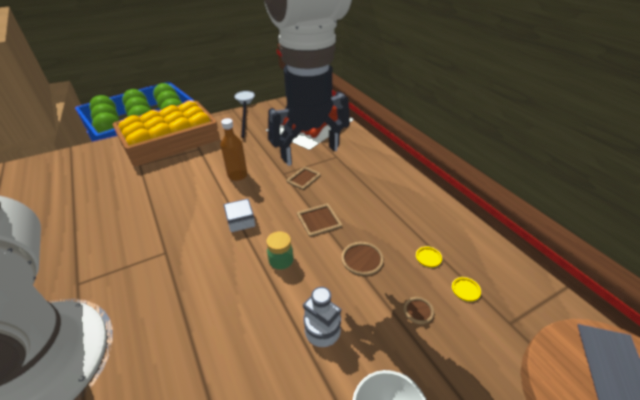

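View pics/wrist0.png

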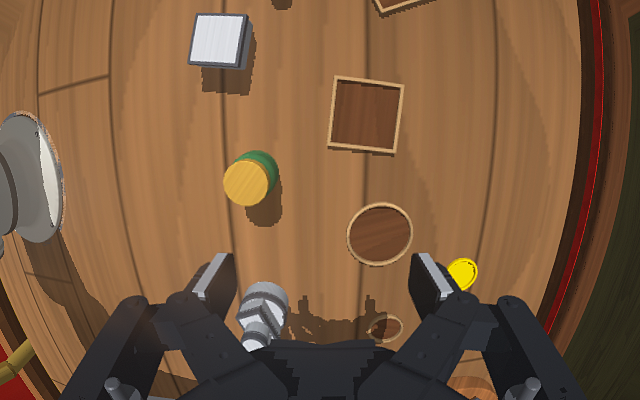

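The pictures agree. In the scene view the stack is at (258,142), so its bottom tin is the wide round one. The square tin stands alone at (373,185), the jar is at (316,168) and the bottle at (433,210). The trays are small round at (205,183), wide round at (259,200), square at (313,215) and oblong at (365,252).

Could be mistaken for the small_round_seat: yellow rings at (175,208) and (208,220), and the bowl at (205,126). I choose the wooden one at (205,183). Could be mistaken for a tin: the jar lid and the plates. I choose the steel ones.

```bash
cat > h.py <<'E'
import cv2,numpy as np
from workcell import camera,sensors
def cast(c,uv,z):
    uv=np.atleast_2d(np.asarray(uv,float)); x=(uv-[c["cx"],c["cy"]])/[c["fx"],c["fy"]]
    if float(c.get("fish",0)):
        r=np.linalg.norm(x,axis=1,keepdims=True)+1e-9; d=np.hstack([x/r*np.sin(r),np.cos(r)])
    else: d=np.hstack([x,np.ones((len(x),1))])
    d=d@c["R"]; o=-c["R"].T@c["t"]
    return (o+d*((z-o[2])/d[:,2])[:,None])[:,:2]
def load(n,f=None):
    c=dict(np.load(f)) if f else dict(camera(n)); c["fish"]=n=="wrist"; return c
def flood(c,seed,tol=14):
    im=cv2.GaussianBlur(np.ascontiguousarray(c["img"]),(3,3),0); m=np.zeros((402,642),np.uint8)
    cv2.floodFill(im,m,seed,0,(tol,)*3,(tol,)*3,4|(255<<8)|cv2.FLOODFILL_FIXED_RANGE|cv2.FLOODFILL_MASK_ONLY)
    m=cv2.morphologyEx(m[1:-1,1:-1],cv2.MORPH_CLOSE,np.ones((3,3)))
    k=max(cv2.findContours(m,cv2.RETR_EXTERNAL,cv2.CHAIN_APPROX_NONE)[0],key=cv2.contourArea)
    return k[:,0,:]
def rect(c,seed,z,tol=14,show=""):
    p=cast(c,flood(c,seed,tol),z)
    (x,y),(w,h),a=cv2.minAreaRect((p*1000).astype(np.float32))
    (ex,ey),er=cv2.minEnclosingCircle((p*1000).astype(np.float32))
    print(show,"rect c",round(x,1),round(y,1),"wh",round(w,1),round(h,1),"a",round(a,1),"| circ",round(ex,1),round(ey,1),"d",round(2*er,1))
    return p
E
python3 - <<'E'
from h import *
S={n:load(n,f"pics/{n}0.npz") for n in("scene","side","wrist")}
for n,d in {"scene":dict(sm=((205,183),.002),wide=((259,200),.002),sq=((313,215),.002),ob=((365,252),.002),sqtin=((374,180),.04),jar=((316,161),.065),cap=((441,184),.17),smtin=((258,127),.106)),
 "side":dict(sm=((417,312),.002),wide=((362,258),.002),sq=((320,220),.002),ob=((304,178),.002),sqtin=((238,210),.04),jar=((279,241),.065),cap=((227,125),.17),smtin=((321,296),.106)),
 "wrist":dict(sm=((387,329),.002),wide=((378,234),.002),sq=((365,115),.002),sqtin=((217,40),.04),jar=((246,184),.065))}.items():
  for k,(s,z) in d.items(): rect(S[n],s,z,20,n+" "+k)
a=cv2.resize(S["scene"]["img"][105:175,220:300],None,fx=5,fy=5,interpolation=2)
b=cv2.resize(S["side"]["img"][280:350,285:365],None,fx=5,fy=5,interpolation=2)
cv2.imwrite("pics/stack.png",np.hstack([a,b])[:,:,::-1])
E
```

```text
scene sm rect c 360.7 -492.4 wh 671.2 561.6 a 8.3 | circ 383.6 -461.9 d 732.1
scene wide rect c 623.0 -85.7 wh 70.9 74.5 a 67.6 | circ 621.7 -86.4 d 77.7
scene sq rect c 597.0 68.7 wh 70.2 71.9 a 85.9 | circ 596.7 68.9 d 94.0
scene ob rect c 639.7 237.3 wh 66.9 46.4 a 25.1 | circ 639.0 238.7 d 79.7
scene sqtin rect c 431.1 159.2 wh 49.0 48.6 a 82.7 | circ 430.9 159.2 d 63.5
scene jar rect c 468.2 -0.0 wh 45.2 46.3 a 31.3 | circ 469.4 2.0 d 51.6
scene cap rect c 489.7 345.8 wh 26.5 20.8 a 19.6 | circ 489.8 347.0 d 28.2
scene smtin rect c 467.2 -187.7 wh 18.1 19.8 a 31.5 | circ 467.2 -187.7 d 23.3
side sm rect c 637.1 -243.7 wh 41.8 18.5 a 89.2 | circ 641.7 -243.7 d 42.1
side wide rect c 625.0 -82.9 wh 73.9 75.0 a 60.9 | circ 625.6 -81.7 d 77.2
side sq rect c 601.5 74.5 wh 69.4 71.0 a 84.6 | circ 600.3 73.6 d 92.0
side ob rect c 644.1 244.9 wh 64.7 43.0 a 25.6 | circ 643.3 245.4 d 71.7
side sqtin rect c 430.6 160.2 wh 47.8 49.8 a 81.3 | circ 429.9 160.3 d 63.0
side jar rect c 466.1 0.2 wh 43.5 42.1 a 27.6 | circ 466.3 0.0 d 44.8
side cap rect c 481.7 319.7 wh 20.5 14.6 a 0.2 | circ 481.7 322.5 d 22.4
side smtin rect c 466.7 -186.7 wh 21.2 21.3 a 85.0 | circ 466.7 -186.6 d 22.3
wrist sm rect c 657.9 -247.9 wh 40.0 24.0 a 86.7 | circ 650.5 -247.4 d 40.9
wrist wide rect c 624.3 -86.3 wh 74.2 80.5 a 86.5 | circ 624.4 -85.8 d 81.8
wrist sq rect c 599.8 68.7 wh 74.1 76.0 a 84.1 | circ 599.1 69.0 d 104.7
wrist sqtin rect c 431.2 159.6 wh 52.6 52.5 a 80.9 | circ 431.4 159.6 d 72.6
wrist jar rect c 467.3 -0.3 wh 46.8 46.8 a 24.3 | circ 467.0 0.2 d 48.4
```

View pics/stack.png

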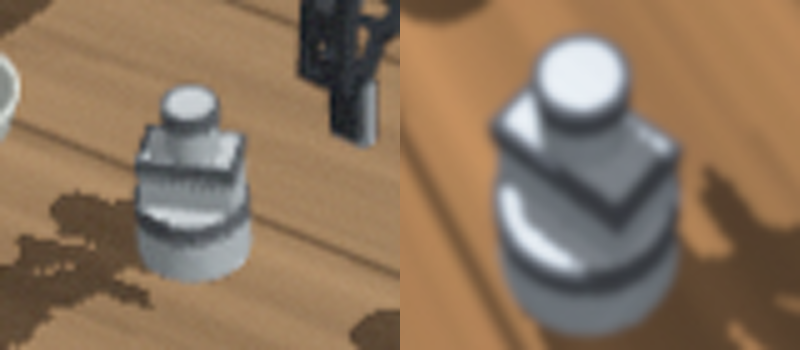

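The crop shows wide, oblong and small tins stacked, with the small lid at about (189,104) left and (583,75) right. All the sizes match, and the small tin's top comes out at (467,-187) from both views. Now I move the wrist above the stack.

```bash
python3 -m handwheel '{"gripper":[1,1,1,1,1,1],"slide":[[-37.4,-16.6,0],[-37.4,-16.6,0],[-37.4,-16.6,0],[-37.4,-16.6,0],[-37.4,-16.6,0],[0,0,0]],"yaw":[0,0,0,0,0,0]}' 40
python3 - <<'E'
from h import *
c=load("wrist"); np.savez("pics/w1.npz",**c); cv2.imwrite("pics/w1.png",c["img"][:,:,::-1]); print(sensors.get_obs()["ee_pos"])
E
```

```text
time: 0.65
ee_pos: [0.4643, -0.192, 0.2312]
tcp_rot: [-180.0, 0.1, 89.7]
wrist_force: [0.8, 0.1, -0.6]
opening: 0.0856
grasp_force: 0.0
[ 0.46547744 -0.18987425  0.23121384]
```

View pics/w1.png

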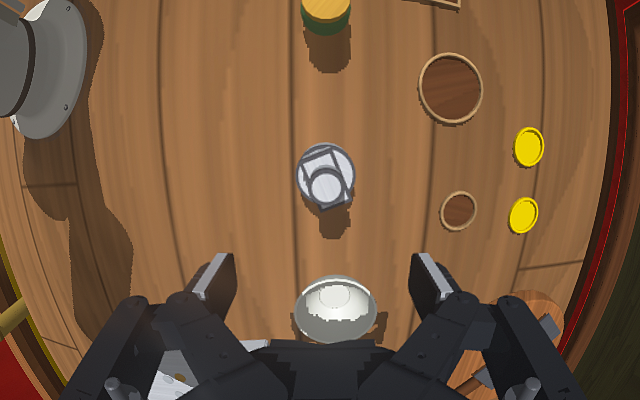

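The stack is in the centre at (325,175), with the small lid at (326,186). The small tray is at (458,211), the wide tray at (450,88) and the bowl at (336,308).

```bash
python3 - <<'E'
from h import *
c=load("wrist","pics/w1.npz")
rect(c,(326,186),.106,25,"smtin"); rect(c,(458,213),.002,25,"smseat");rect(c,(450,90),.002,25,"wide")
rect(c,(524,215),.005,30,"yellow");print(cast(c,[(336,285),(336,330)],.0))
cv2.imwrite("pics/w1c.png",cv2.resize(c["img"][135:215,285:365],None,fx=7,fy=7,interpolation=2)[:,:,::-1])
E
```

```text
smtin rect c 466.1 -187.3 wh 23.1 24.2 a 89.7 | circ 466.3 -187.3 d 24.9
smseat rect c 647.4 -247.0 wh 43.6 45.9 a 59.5 | circ 648.3 -246.3 d 47.6
wide rect c 625.6 -86.2 wh 81.3 75.5 a 0.7 | circ 625.7 -84.1 d 82.8
yellow rect c 759.3 -254.5 wh 49.0 54.3 a 5.2 | circ 760.9 -253.9 d 55.5
[[ 0.48150953 -0.3565225 ]
 [ 0.48286554 -0.44147066]]
```

View pics/w1c.png

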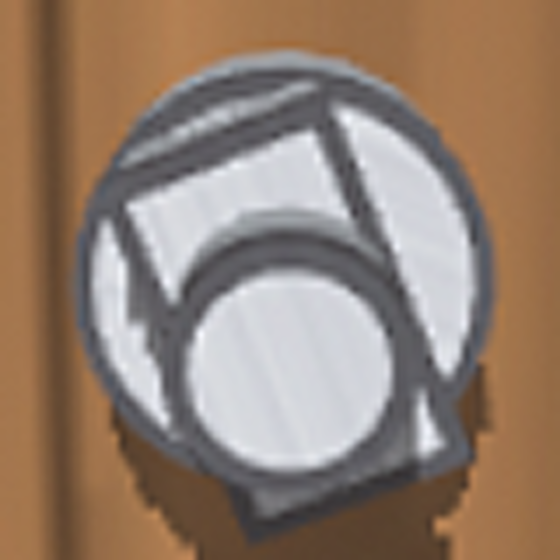

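```bash
python3 -m handwheel '{"gripper":[1,1,1,1,1,-1,-1,-1],"slide":[[0,0,38],[0,0,38],[0,0,38],[0,0,38],[0,0,0],[0,0,0],[0,0,0],[0,0,0]],"yaw":[0,0,0,0,0,0,0,0]}' 30
python3 -m handwheel '{"gripper":[-1,-1,-1],"slide":[[0,0,0],[0,0,0],[0,0,0]],"yaw":[0,0,0]}' 30
python3 - <<'E'
from h import *
c=load("wrist","pics/w1.npz")
p=cast(c,np.array([(103,198),(325,92),(470,450),(250,540)])/7+[284.6,134.6],.074)*1000
print(p.round(1),p.mean(0),np.linalg.norm(np.roll(p,-1,0)-p,axis=1),np.degrees(np.arctan2(*(p[2]-p[1])[::-1])),np.degrees(np.arctan2(*(p[3]-p[0])[::-1])))
E
```

```text
time: 1.37
ee_pos: [0.4686, -0.1873, 0.0823]
tcp_rot: [179.8, 0.1, 90.0]
wrist_force: [0.3, -0.6, -0.1]
opening: 0.0515
grasp_force: 0.0
time: 1.62
ee_pos: [0.4682, -0.1874, 0.0816]
tcp_rot: [179.8, 0.1, 90.0]
wrist_force: [-0.4, 0.6, 6.9]
opening: 0.0312
grasp_force: 29.2
[[ 440.8 -170.3]
 [ 471.9 -155.5]
 [ 492.9 -207.5]
 [ 461.  -221. ]] [ 466.64895331 -188.56416859] [34.43642672 56.02016799 34.67880864 54.61076865] -67.95863694180827 -68.26808596171037
```

Grip is good: opening 31 mm, 29 N. I lift and carry it over the small tray, then check the tray from there.

```bash
python3 -m handwheel '{"gripper":[-1,-1,-1,-1,-1,-1,-1,-1],"slide":[[0,0,-35],[0,0,-35],[-12,36,0],[-12,36,0],[-12,36,0],[-12,36,0],[-12,36,0],[0,0,0]],"yaw":[0,0,0,0,0,0,0,0]}' 30
python3 - <<'E'
from h import *
c=load("wrist"); np.savez("pics/w2.npz",**c); cv2.imwrite("pics/w2.png",c["img"][:,:,::-1]); print(sensors.get_obs()["ee_pos"],sensors.get_obs()["opening"])
E
```

```text
time: 2.28
ee_pos: [0.652, -0.2486, 0.1442]
tcp_rot: [-179.8, -0.1, 90.0]
wrist_force: [0.0, -0.4, -3.4]
opening: 0.0313
grasp_force: 30.4
[ 0.64937941 -0.24774452  0.14545965] 0.030885535956148662
```

View pics/w2.png

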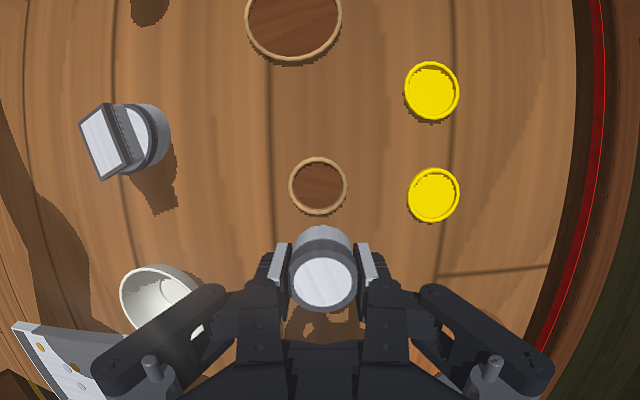

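The tin is held at (322,283). The small tray is clear at (318,186), and the oblong tin still rests on the wide one at (105,145).

```bash
python3 - <<'E'
from h import *
c=load("wrist","pics/w2.npz")
rect(c,(318,190),.002,30,"smseat"); p=cast(c,[(289,186),(347,186),(318,156),(318,215)],.007)*1000; print(p.round(1),p.mean(0))
q=cast(c,flood(c,(322,283),30),.1455-.0816+.106)*1000; print(cv2.minEnclosingCircle(q.astype(np.float32)))
E
```

```text
smseat rect c 645.6 -245.3 wh 47.6 45.9 a 0.0 | circ 645.9 -245.5 d 48.4
[[ 619.5 -245. ]
 [ 673.7 -245. ]
 [ 646.7 -216.8]
 [ 646.5 -273.6]] [ 646.61075877 -245.12087719]
((651.132080078125, -247.9608612060547), 12.666032791137695)
```

```bash
python3 -m handwheel '{"gripper":[-1,-1,-1,-1,-1,-1],"slide":[[2,-3,35],[0,0,35],[0,0,35],[0,0,20],[0,0,0],[0,0,0]],"yaw":[0,0,0,0,0,0]}' 30
```

```text
time: 2.83
ee_pos: [0.6432, -0.2448, 0.025]
tcp_rot: [-180.0, -0.0, 90.0]
wrist_force: [0.6, -0.2, -0.1]
opening: 0.031
grasp_force: 30.4
```

```bash
python3 -m handwheel '{"gripper":[-1,-1,-1,-1],"slide":[[0,0,8],[0,0,7],[0,0,0],[0,0,0]],"yaw":[0,0,0,0]}' 30
```

```text
time: 3.17
ee_pos: [0.6443, -0.2451, 0.0101]
tcp_rot: [179.9, 0.0, 90.0]
wrist_force: [0.3, -1.1, -0.6]
opening: 0.0309
grasp_force: 30.5
```

```bash
python3 -m handwheel '{"gripper":[-1,-1,1,1,1,1,1,1],"slide":[[0,0,1],[0,0,0],[0,0,0],[0,0,0],[0,0,0],[0,0,-35],[0,0,-35],[0,0,-35]],"yaw":[0,0,0,0,0,0,0,0]}' 30
python3 - <<'E'
from h import *
c=load("wrist"); np.savez("pics/w3.npz",**c)
rect(c,(322,292),.034,25,"smtin in tray?"); cv2.imwrite("pics/w3.png",c["img"][:,:,::-1]); print(sensors.get_obs()["ee_pos"])
E
```

```text
time: 3.83
ee_pos: [0.6434, -0.2448, 0.1139]
tcp_rot: [-179.9, -0.0, 90.0]
wrist_force: [1.0, -0.6, -0.1]
opening: 0.0856
grasp_force: 0.0
smtin in tray? rect c 683.3 -229.1 wh 306.2 148.0 a 89.7 | circ 722.8 -227.5 d 309.8
[ 0.64577885 -0.24569488  0.12292933]
```

View pics/w3.png

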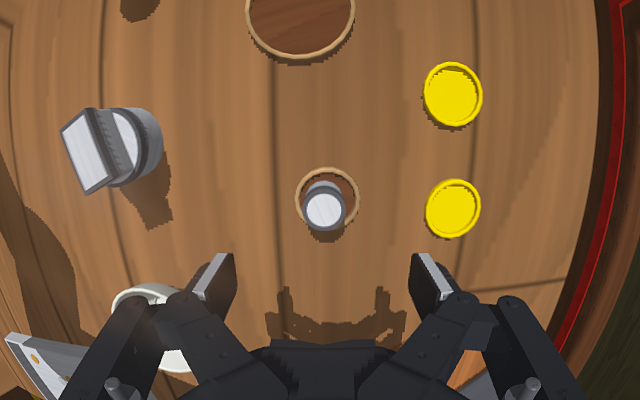

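```bash
python3 -m handwheel '{"gripper":[1,1,1,1,1,1,1,1],"slide":[[11.3,-35.7,0],[11.3,-35.7,0],[11.3,-35.7,0],[11.3,-35.7,0],[11.3,-35.7,0],[0,0,0],[0,0,0],[0,0,0]],"yaw":[0,0,0,0,0,-0.125,-0.125,-0.125]}' 60
python3 -m handwheel '{"gripper":[1,1],"slide":[[0,0,0],[0,0,0]],"yaw":[-0.009,0]}'
python3 - <<'E'
from h import *
rect(load("wrist","pics/w3.npz"),(325,211),.034,25,"smtin"); 
c=load("wrist"); np.savez("pics/w4.npz",**c); cv2.imwrite("pics/w4.png",cv2.resize(c["img"][120:320,200:460],None,fx=3,fy=3)[:,:,::-1]); print(sensors.get_obs()["ee_pos"])
E
```

```text
time: 4.55
ee_pos: [0.465, -0.1884, 0.1136]
tcp_rot: [180.0, 0.0, 111.8]
wrist_force: [-0.2, -0.8, -0.3]
opening: 0.0858
grasp_force: 0.0
time: 4.72
ee_pos: [0.4655, -0.1885, 0.1133]
tcp_rot: [180.0, 0.0, 111.8]
wrist_force: [0.4, -0.0, -1.1]
opening: 0.0854
grasp_force: 0.0
smtin rect c 643.2 -245.8 wh 24.0 25.1 a 90.0 | circ 643.3 -245.5 d 25.2
[ 0.46555604 -0.18853077  0.11320744]
```

View pics/w4.png

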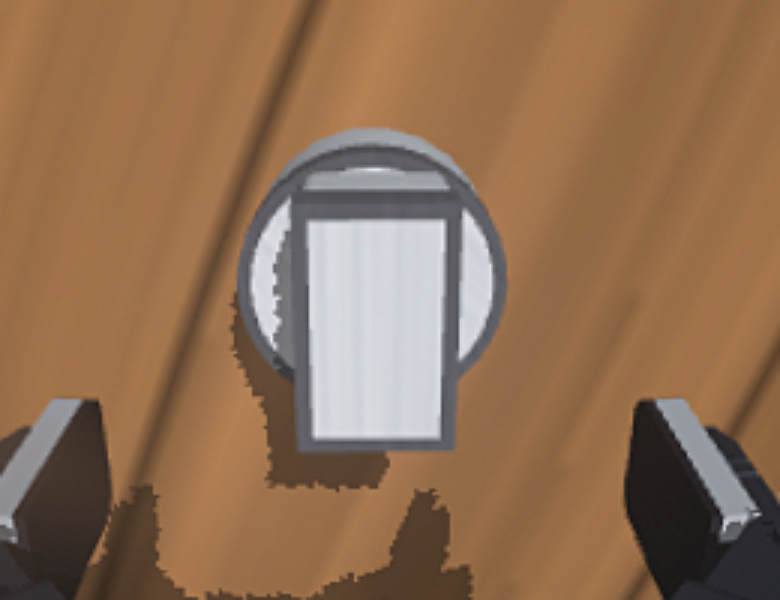

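The small tin sits 3 mm off its tray's centre. The oblong lid at (377,330) is square to the fingers. I descend and grip it.

```bash
python3 - <<'E'
from h import *
c=load("wrist","pics/w4.npz"); rect(c,(325,230),.074,25,"oblong")
E
python3 -m handwheel '{"gripper":[1,1,1,1,-1,-1,-1,-1],"slide":[[0,0,34],[0,0,33],[0,0,0],[0,0,0],[0,0,0],[0,0,0],[0,0,0],[0,0,0]],"yaw":[0,0,0,0,0,0,0,0]}' 50
python3 -m handwheel '{"gripper":[-1,-1],"slide":[[0,0,0],[0,0,0]],"yaw":[0,0]}'
```

```text
oblong rect c 466.5 -189.2 wh 27.4 49.0 a 22.0 | circ 466.7 -189.0 d 55.4
time: 5.43
ee_pos: [0.4663, -0.1888, 0.0477]
tcp_rot: [179.9, 0.1, 112.0]
wrist_force: [0.1, -0.3, -1.3]
opening: 0.0388
grasp_force: 0.0
time: 5.6
ee_pos: [0.4663, -0.1888, 0.0477]
tcp_rot: [179.9, 0.1, 112.0]
wrist_force: [-0.7, -0.0, 6.4]
opening: 0.0332
grasp_force: 51.1
```

```bash
python3 -m handwheel '{"gripper":[-1,-1,-1,-1,-1,-1,-1,-1],"slide":[[0,0,-35],[0,0,-35],[0,0,-35],[0,0,0],[36,14.6,0],[36,14.6,0],[36,14.6,0],[36,14.6,0]],"yaw":[0.096,0.096,0.096,0.096,0,0,0,0]}'
python3 -m handwheel '{"gripper":[-1,-1,-1,-1,-1,-1,-1,-1],"slide":[[36,14.6,0],[36,14.6,0],[36,14.6,0],[36,14.6,0],[36,14.6,0],[36,14.6,0],[0,0,0],[0,0,0]],"yaw":[0,0,0,0,0,0,0,0]}'
python3 - <<'E'
from h import *
c=load("wrist"); np.savez("pics/w5.npz",**c); cv2.imwrite("pics/w5.png",c["img"][:,:,::-1]); print(sensors.get_obs()["ee_pos"])
E
```

```text
time: 6.27
ee_pos: [0.5242, -0.0431, 0.1516]
tcp_rot: [180.0, 0.0, 89.9]
wrist_force: [1.7, -0.3, -0.8]
opening: 0.0333
grasp_force: 50.6
time: 6.93
ee_pos: [0.6115, 0.1734, 0.1502]
tcp_rot: [-179.9, 0.0, 90.2]
wrist_force: [-0.4, -0.6, -0.7]
opening: 0.0333
grasp_force: 50.6
[0.61127257 0.17208656 0.15067184]
```

View pics/w5.png

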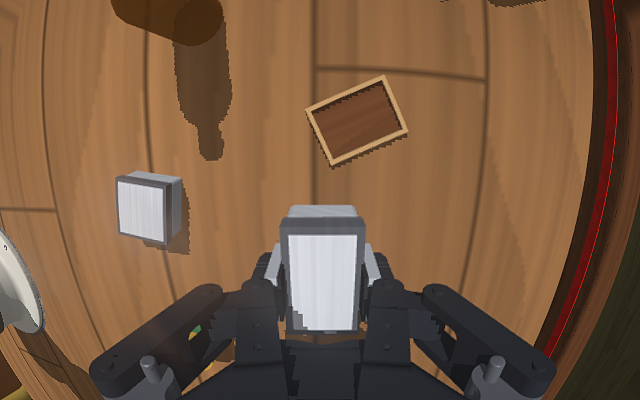

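The oblong tray is in full view at (357,120), and the tin is held at (322,275).

```bash
python3 - <<'E'
from h import *
c=load("wrist","pics/w5.npz"); rect(c,(357,122),.002,30,"seat"); rect(c,(322,260),.1507-.0477+.074,25,"held"); rect(c,(143,210),.04,25,"sqtin")
p=cast(c,[(306,110),(384,76),(408,132),(332,167)],.007)*1000; print(p.round(1),p.mean(0),np.linalg.norm(np.roll(p,-1,0)-p,axis=1),np.degrees(np.arctan2(*(p[1]-p[0])[::-1])),np.degrees(np.arctan2(*(p[2]-p[3])[::-1])))
E
```

```text
seat rect c 643.2 237.5 wh 72.8 47.4 a 24.6 | circ 642.8 237.3 d 85.5
held rect c 610.6 173.0 wh 27.5 48.6 a 0.1 | circ 610.5 173.0 d 55.5
sqtin rect c 430.7 159.6 wh 53.3 53.2 a 80.9 | circ 430.9 159.5 d 74.0
[[595.3 246.9]
 [666.4 279.9]
 [690.7 228.3]
 [619.3 193.7]] [642.92010942 237.19118657] [78.45106896 56.99199789 79.34591817 58.37432557] 24.911348825392643 25.90760931949853
```

```bash
python3 -m handwheel '{"gripper":[-1,-1,-1,-1,-1,-1,-1,-1],"slide":[[32.5,16,0],[32.5,16,0],[0,0,0],[0,0,0],[0,0,0],[0,0,0],[0,0,0],[0,0,0]],"yaw":[0,0,0.12,0.12,0.12,0.12,0.12,0.12]}'
python3 -m handwheel '{"gripper":[-1,-1,-1,-1,-1,-1,-1,-1],"slide":[[0,0,0],[0,0,0],[0,0,0],[0,0,0],[0,0,35],[0,0,35],[0,0,35],[0,0,0]],"yaw":[0.12,0.12,0.12,0.054,0,0,0,0]}'
python3 -m handwheel '{"gripper":[-1,-1,-1,-1],"slide":[[0,0,0],[0,0,0],[0,0,0],[0,0,0]],"yaw":[0,0,0,0]}'
```

```text
time: 7.65
ee_pos: [0.6434, 0.2348, 0.1518]
tcp_rot: [180.0, -0.0, 48.3]
wrist_force: [0.2, 0.9, -1.0]
opening: 0.0326
grasp_force: 50.8
time: 8.32
ee_pos: [0.6398, 0.2335, 0.0387]
tcp_rot: [-180.0, 0.6, 24.9]
wrist_force: [-1.7, -0.1, -3.1]
opening: 0.0332
grasp_force: 50.7
time: 8.65
ee_pos: [0.6449, 0.2368, 0.0494]
tcp_rot: [180.0, -0.2, 25.0]
wrist_force: [0.3, 0.3, -1.7]
opening: 0.0333
grasp_force: 50.7
```

```bash
python3 -m handwheel '{"gripper":[-1,-1,-1,-1,-1,-1],"slide":[[0,0,15],[0,0,12],[0,0,0],[0,0,0],[0,0,0],[0,0,0]],"yaw":[0,0,0,0,0,0]}'
```

```text
time: 9.15
ee_pos: [0.6439, 0.2367, 0.0202]
tcp_rot: [180.0, -0.1, 25.0]
wrist_force: [0.2, -0.2, -2.2]
opening: 0.0327
grasp_force: 50.8
```

```bash
python3 -m handwheel '{"gripper":[-1,-1,-1,-1],"slide":[[0,0,6],[0,0,4],[0,0,0],[0,0,0]],"yaw":[0,0,0,0]}'
python3 -m handwheel '{"gripper":[1,1,1,1,1,1,1,1],"slide":[[0,0,0],[0,0,0],[0,0,0],[0,0,0],[0,0,-35],[0,0,-35],[0,0,-35],[0,0,0]],"yaw":[0,0,0,0,0,0,0,0]}'
python3 - <<'E'
from h import *
c=load("wrist"); np.savez("pics/w6.npz",**c); cv2.imwrite("pics/w6.png",c["img"][:,:,::-1]); print(sensors.get_obs()["ee_pos"])
E
```

```text
time: 9.48
ee_pos: [0.6438, 0.2366, 0.0096]
tcp_rot: [180.0, -0.1, 25.0]
wrist_force: [0.4, 0.2, 2.1]
opening: 0.033
grasp_force: 51.6
time: 10.15
ee_pos: [0.6459, 0.2374, 0.1227]
tcp_rot: [179.9, -0.6, 25.0]
wrist_force: [0.8, 0.5, 1.4]
opening: 0.0854
grasp_force: 0.0
[0.645425   0.23719155 0.11925977]
```

View pics/w6.png

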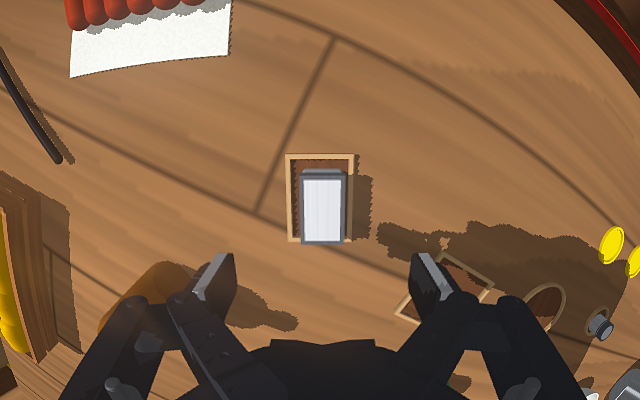

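The oblong tin is in its tray at (322,205). Next is the square tin: turn back 56° and travel over it.

```bash
python3 - <<'E'
from h import *
c=load("wrist","pics/w6.npz"); rect(c,(322,210),.036,30,"oblong placed")
E
python3 -m handwheel '{"gripper":[1,1,1,1,1,1,1,1],"slide":[[0,0,0],[0,0,0],[0,0,0],[0,0,0],[0,0,0],[0,0,0],[0,0,0],[0,0,0]],"yaw":[-0.122,-0.122,-0.122,-0.122,-0.122,-0.122,-0.122,-0.122]}' 80
python3 -m handwheel '{"gripper":[1,1,1,1,1,1,1,1],"slide":[[-18.3,-33,0],[-18.3,-33,0],[-18.3,-33,0],[-18.3,-33,0],[-18.3,-33,0],[-18.3,-33,0],[0,0,0],[0,0,0]],"yaw":[0,0,0,0,0,0,0,0]}'
python3 - <<'E'
from h import *
c=load("wrist"); np.savez("pics/w7.npz",**c); cv2.imwrite("pics/w7.png",c["img"][:,:,::-1]); print(sensors.get_obs()["ee_pos"],sensors.get_obs()["tcp_rot"])
E
```

```text
oblong placed rect c 642.4 236.2 wh 48.0 27.3 a 25.3 | circ 642.3 236.4 d 54.8
time: 10.87
ee_pos: [0.6431, 0.2364, 0.1129]
tcp_rot: [-179.9, 0.0, 81.3]
wrist_force: [-0.4, -0.3, 0.4]
opening: 0.0853
grasp_force: 0.0
time: 11.53
ee_pos: [0.4292, 0.1587, 0.1139]
tcp_rot: [180.0, -0.0, 80.9]
wrist_force: [0.6, 0.6, 0.7]
opening: 0.0854
grasp_force: 0.0
[0.43041765 0.15913782 0.11405931] [ 1.79963754e+02 -2.16959970e-02  8.09491255e+01]
```

View pics/w7.png

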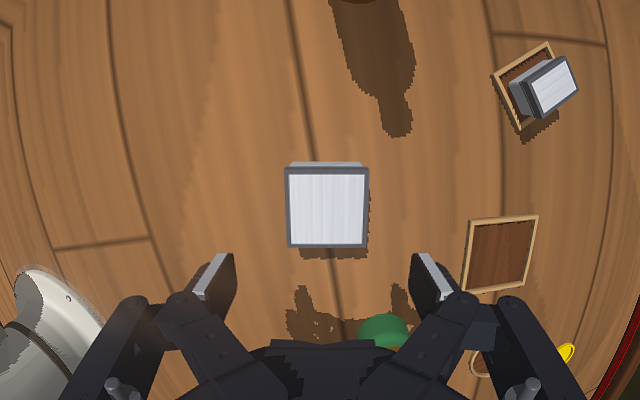

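The oblong tin is placed within 1.5 mm. The square tin lies centred between the fingers at (327,210). I descend; the pads stand back when wide open, so the TCP goes low, to about 5 mm.

```bash
python3 - <<'E'
from h import *
c=load("wrist","pics/w7.npz"); rect(c,(327,208),.04,30,"sqtin"); rect(c,(500,255),.002,30,"sqseat")
E
python3 -m handwheel '{"gripper":[1,1,1,1,1,1,1,1],"slide":[[0,0,35],[0,0,35],[0,0,30],[0,0,0],[0,0,0],[0,0,0],[0,0,0],[0,0,0]],"yaw":[0,0,0,0,0,0,0,0]}' 80
```

```text
sqtin rect c 431.3 159.2 wh 53.2 53.4 a 80.8 | circ 431.4 159.5 d 74.2
sqseat rect c 602.4 67.2 wh 75.2 76.7 a 83.9 | circ 602.8 67.5 d 105.7
time: 12.25
ee_pos: [0.432, 0.1597, 0.0162]
tcp_rot: [179.9, -0.1, 80.9]
wrist_force: [0.1, -0.0, -0.1]
opening: 0.0854
grasp_force: 0.0
```

```bash
python3 -m handwheel '{"gripper":[1,1,1,-1,-1,-1,-1,-1],"slide":[[0,0,7],[0,0,4],[0,0,0],[0,0,0],[0,0,0],[0,0,0],[0,0,0],[0,0,0]],"yaw":[0,0,0,0,0,0,0,0]}' 80
```

```text
time: 12.92
ee_pos: [0.431, 0.1593, 0.0038]
tcp_rot: [180.0, -0.0, 80.9]
wrist_force: [-0.5, -0.4, 5.0]
opening: 0.0592
grasp_force: 87.3
```

Gripped at 59 mm and 87 N. I lift and go to about 40 mm beside the tray so that the tray stays visible.

```bash
python3 -m handwheel '{"gripper":[-1,-1,-1,-1,-1,-1,-1,-1],"slide":[[0,0,-35],[0,0,-35],[0,0,-30],[-20,36.3,0],[-20,36.3,0],[-20,36.3,0],[-20,36.3,0],[-20,36.3,0]],"yaw":[0,0,0,0,0,0,0,0]}'
python3 -m handwheel '{"gripper":[-1,-1,-1,-1],"slide":[[0,0,0],[0,0,0],[0,0,0],[0,0,0]],"yaw":[-0.055,0,0,0]}'
python3 - <<'E'
from h import *
c=load("wrist"); np.savez("pics/w8.npz",**c); cv2.imwrite("pics/w8.png",c["img"][:,:,::-1]); print(sensors.get_obs()["ee_pos"])
E
```

```text
time: 13.58
ee_pos: [0.5951, 0.0304, 0.1025]
tcp_rot: [-179.9, 0.0, 81.0]
wrist_force: [0.8, 0.2, -2.1]
opening: 0.0585
grasp_force: 88.7
time: 13.92
ee_pos: [0.5934, 0.0325, 0.1031]
tcp_rot: [-180.0, -0.0, 84.1]
wrist_force: [-0.6, -0.1, -3.1]
opening: 0.0588
grasp_force: 88.8
[0.59342393 0.03268857 0.10348051]
```

View pics/w8.png

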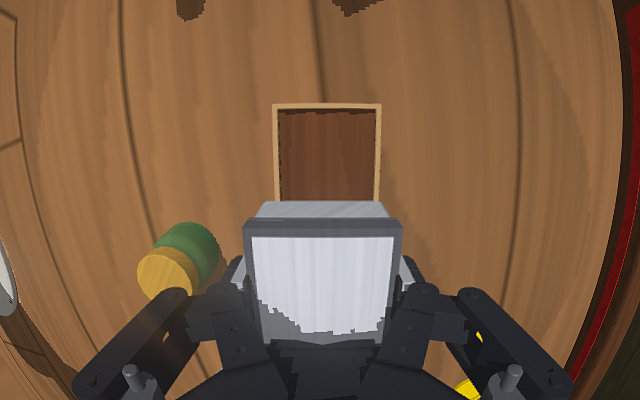

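The far rim corners of the square tray are at (273,104) and (381,104). The tray is aligned with the held tin, and the jar at (190,255) is clear.

```bash
python3 - <<'E'
from h import *
c=load("wrist","pics/w8.npz")
p=cast(c,[(272.5,104),(381,104)],.007)*1000; a,b=p; u=(b-a)/np.linalg.norm(b-a); n=np.array([-u[1],u[0]]) 
print(p.round(1),np.linalg.norm(b-a),np.degrees(np.arctan2(u[1],u[0])),"centre",(a+b)/2-42*n)
h=cast(c,[(243.5,230),(403,230)],.1435)*1000;print(h.round(1),h.mean(0))
E
```

```text
[[562.7 114.9]
 [645.3 106.5]] 83.04289288783633 -5.817114701473685 centre [599.72187804  68.88689887]
[[567.3  67.2]
 [625.   61.1]] [596.12860914  64.1424951 ]
```

```bash
python3 -m handwheel '{"gripper":[-1,-1,-1,-1,-1,-1,-1,-1],"slide":[[36.7,2.5,0],[0,0,0],[0,0,30],[0,0,30],[0,0,22],[0,0,0],[0,0,0],[0,0,0]],"yaw":[0,0,0,0,0,0,0,0]}'
```

```text
time: 14.63
ee_pos: [0.601, 0.0687, 0.0234]
tcp_rot: [179.9, -0.0, 84.1]
wrist_force: [0.3, 0.0, -2.7]
opening: 0.059
grasp_force: 88.6
```

```bash
python3 -m handwheel '{"gripper":[-1,-1,-1,-1,-1],"slide":[[0,0,9],[0,0,7],[0,0,0],[0,0,0],[0,0,0]],"yaw":[0,0,0,0,0]}'
```

```text
time: 15.05
ee_pos: [0.601, 0.0682, 0.0058]
tcp_rot: [179.9, -0.0, 84.1]
wrist_force: [2.1, 0.6, 0.1]
opening: 0.0585
grasp_force: 89.5
```

```bash
python3 -m handwheel '{"gripper":[1,1,1,1,1,1,1,1],"slide":[[0,0,0],[0,0,0],[0,0,0],[0,0,-30],[0,0,-35],[0,0,-35],[0,0,0],[0,0,0]],"yaw":[0,0,0,0,0,0,0,0]}'
python3 - <<'E'
from h import *
c=load("wrist"); np.savez("pics/w9.npz",**c); cv2.imwrite("pics/w9.png",c["img"][:,:,::-1]); print(sensors.get_obs()["ee_pos"])
rect(c,(322,210),.042,30,"sq placed")
E
```

```text
time: 15.72
ee_pos: [0.6018, 0.0683, 0.1079]
tcp_rot: [179.7, -0.1, 84.1]
wrist_force: [-0.5, 0.3, -1.5]
opening: 0.0853
grasp_force: 0.0
[0.60081088 0.06816522 0.1058272 ]
sq placed rect c 599.8 68.6 wh 52.6 53.4 a 84.0 | circ 599.9 68.7 d 73.8
```

View pics/w9.png

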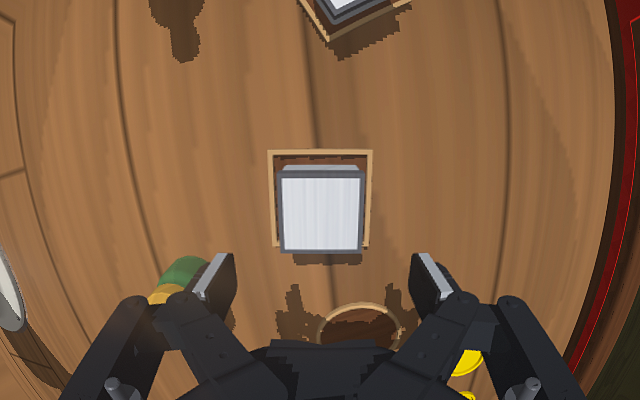

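The square tin is within 1 mm of its tray's centre. Last is the wide tin.

```bash
python3 -m handwheel '{"gripper":[1,1,1,1,1,1,1,1],"slide":[[-38.1,-15.3,0],[-38.1,-15.3,0],[-38.1,-15.3,0],[-38.1,-15.3,0],[-38.1,-15.3,0],[-38.1,-15.3,0],[-38.1,-15.3,0],[0,0,0]],"yaw":[0,0,0,0,0,0,0,0]}'
python3 -m handwheel '{"gripper":[1,1],"slide":[[0,0,0],[0,0,0]],"yaw":[0,0]}'
python3 - <<'E'
from h import *
c=load("wrist"); np.savez("pics/w10.npz",**c); print(sensors.get_obs()["ee_pos"])
rect(c,(322,210),.04,30,"wide tin, bright 60ish")
E
```

```text
time: 16.43
ee_pos: [0.4628, -0.1907, 0.1038]
tcp_rot: [-179.8, 0.1, 83.8]
wrist_force: [0.4, 0.0, 1.0]
opening: 0.0858
grasp_force: 0.0
time: 16.6
ee_pos: [0.466, -0.1859, 0.1042]
tcp_rot: [-179.9, -0.0, 84.0]
wrist_force: [0.5, -0.3, -0.1]
opening: 0.0851
grasp_force: 0.0
[ 0.46645266 -0.18535019  0.10436851]
wide tin, bright 60ish rect c 466.4 -190.4 wh 58.2 58.9 a 84.0 | circ 466.2 -190.6 d 59.5
```

```bash
python3 -m handwheel '{"gripper":[1,1,1,1,1,1],"slide":[[-4.7,0.3,0],[0,0,30],[0,0,30],[0,0,28],[0,0,0],[0,0,0]],"yaw":[0,0,0,0,0,0]}' 80
python3 -m handwheel '{"gripper":[1,1,1,-1,-1,-1,-1,-1],"slide":[[0,0,7],[0,0,4],[0,0,0],[0,0,0],[0,0,0],[0,0,0],[0,0,0],[0,0,0]],"yaw":[0,0,0,0,0,0,0,0]}' 80
```

```text
time: 17.15
ee_pos: [0.4657, -0.1897, 0.0164]
tcp_rot: [-179.8, -0.1, 84.2]
wrist_force: [0.5, 0.2, 0.3]
opening: 0.0856
grasp_force: 0.0
time: 17.82
ee_pos: [0.4671, -0.1911, 0.0077]
tcp_rot: [179.9, 0.0, 84.1]
wrist_force: [-1.4, 0.3, 5.9]
opening: 0.0641
grasp_force: 88.5
```

```bash
python3 -m handwheel '{"gripper":[-1,-1,-1,-1,-1,-1,-1,-1],"slide":[[0,0,0],[0,0,-35],[0,0,-35],[0,0,-25],[20,36.5,0],[20,36.5,0],[20,36.5,0],[20,36.5,0]],"yaw":[0,0,0,0,0,0,0,0]}'
python3 -m handwheel '{"gripper":[-1,-1,-1,-1],"slide":[[0,0,0],[0,0,0],[0,0,0],[0,0,0]],"yaw":[0,0,0,0]}'
python3 - <<'E'
from h import *
c=load("wrist"); np.savez("pics/w11.npz",**c); cv2.imwrite("pics/w11.png",c["img"][:,:,::-1]); print(sensors.get_obs()["ee_pos"])
E
```

```text
time: 18.48
ee_pos: [0.6213, -0.1255, 0.1015]
tcp_rot: [180.0, 0.0, 84.1]
wrist_force: [0.4, -1.3, -2.5]
opening: 0.064
grasp_force: 90.8
time: 18.82
ee_pos: [0.619, -0.1267, 0.1015]
tcp_rot: [-180.0, 0.0, 84.1]
wrist_force: [-0.1, -0.1, -3.1]
opening: 0.0644
grasp_force: 90.6
[ 0.61898685 -0.12685126  0.10188945]
```

View pics/w11.png

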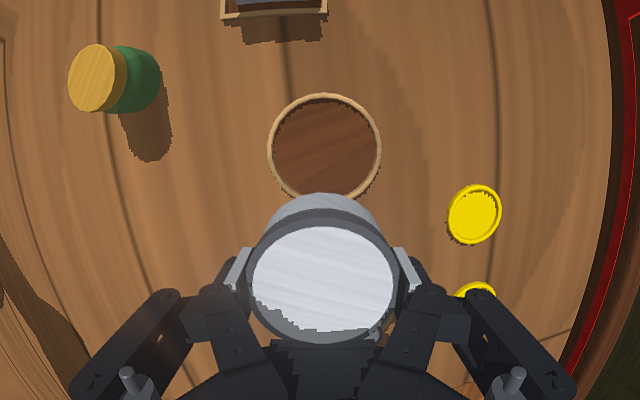

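The wide tray spans (267..382,150) with its top at (324,92). The tin is held in front at (322,280).

```bash
python3 - <<'E'
from h import *
c=load("wrist","pics/w11.npz")
p=cast(c,[(267,150),(382,150),(324,92),(285,108),(363,107)],.007)*1000
A=np.c_[2*p,np.ones(5)]; s=np.linalg.lstsq(A,(p**2).sum(1),rcond=None)[0]; print(s[:2],"r",np.sqrt(s[2]+s[0]**2+s[1]**2))
q=np.array([620.5,-127]); d=s[:2]-[618.99,-126.85]; t=np.radians(84.1); print("tool xy",d@[np.cos(t),np.sin(t)],d@[np.sin(t),-np.cos(t)])
E
```

```text
[624.1941718  -84.59295138] r 44.6431470599959
tool xy 42.56815532384177 0.8328951280249512
```

```bash
python3 -m handwheel '{"gripper":[-1,-1,-1,-1,-1,-1,-1,-1],"slide":[[21.2,0.5,0],[21.2,0.5,0],[0,0,30],[0,0,28],[0,0,20],[0,0,0],[0,0,0],[0,0,0]],"yaw":[0,0,0,0,0,0,0,0]}'
```

```text
time: 19.53
ee_pos: [0.6257, -0.0848, 0.0255]
tcp_rot: [179.9, 0.0, 84.1]
wrist_force: [-0.2, -0.3, -2.0]
opening: 0.0641
grasp_force: 90.8
```

```bash
python3 -m handwheel '{"gripper":[-1,-1,-1,-1,-1],"slide":[[0,0,8],[0,0,7],[0,0,0],[0,0,0],[0,0,0]],"yaw":[0,0,0,0,0]}'
```

```text
time: 19.95
ee_pos: [0.6264, -0.0845, 0.0095]
tcp_rot: [179.8, 0.0, 84.1]
wrist_force: [3.3, -2.1, 4.1]
opening: 0.064
grasp_force: 93.9
```

Contact is felt on the floor. Release, retreat and check.

```bash
python3 -m handwheel '{"gripper":[1,1,1,1,1,1,1,1],"slide":[[0,0,0],[0,0,0],[0,0,0],[0,0,-30],[0,0,-35],[0,0,-35],[0,0,-35],[0,0,0]],"yaw":[0,0,0,0,0,0,0,0]}'
python3 -m handwheel '{"gripper":[1,1,1,1],"slide":[[0,0,-30],[0,0,0],[0,0,0],[0,0,0]],"yaw":[0,0,0,0]}'
python3 - <<'E'
from h import *
c=load("wrist"); rect(c,(322,205),.042,30,"wide placed"); s=load("scene"); rect(s,(316,161),.065,20,"jar")
a=cv2.resize(c["img"],(480,300)); b=cv2.resize(s["img"][110:290,180:480],None,fx=1.667,fy=1.667)
b=cv2.resize(b,(500,300)); cv2.imwrite("pics/fin.png",np.vstack([cv2.resize(a,(500,300)),b])[:,:,::-1])
E
```

```text
time: 20.62
ee_pos: [0.6272, -0.0844, 0.151]
tcp_rot: [179.5, 0.0, 84.1]
wrist_force: [1.1, -0.1, 0.7]
opening: 0.0853
grasp_force: 0.0
time: 20.95
ee_pos: [0.6249, -0.0841, 0.1724]
tcp_rot: [-180.0, -0.0, 84.1]
wrist_force: [0.3, -0.4, -0.4]
opening: 0.0853
grasp_force: 0.0
wide placed rect c 625.0 -84.1 wh 57.8 57.9 a 84.1 | circ 624.9 -84.1 d 59.1
jar rect c 468.2 -0.0 wh 45.2 46.3 a 31.3 | circ 469.4 2.0 d 51.6
```

View pics/fin.png

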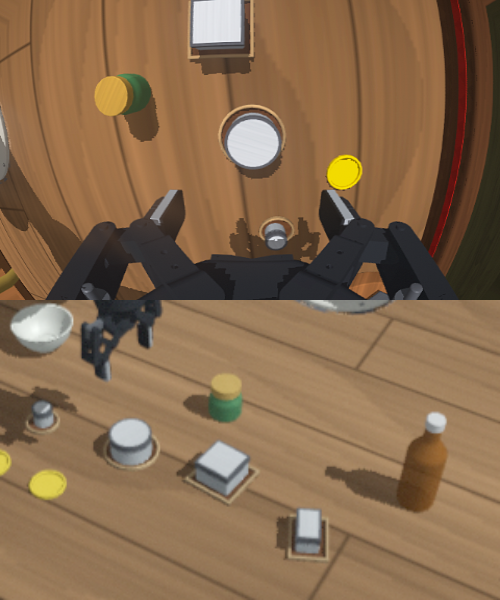

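All four tins stand flat in their trays: small at (42,415), wide at (130,442), square at (222,467) and oblong at (308,532). The jar and bottle have not moved.

```bash
python3 -c "
from workcell import ticket; print(ticket.job_done())"
```

```text
the job is handed in; nothing more can be done
None
```

All four tins stand in their matching trays, each measured within about 3 mm of centre; the jar and bottle were left where they stood, and the job was handed in at about 21 s (no verdict was returned).

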